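# Click the right socket onto the ratchet T-handle and set it on the bolt

## Robot

A 7-joint arm with a two-finger parallel gripper is mounted at the origin on a cart in front of the work surface, level with it; the furniture and walls round the work are solid. World frame = base frame: x ahead of the robot, y to its left, z up, the work surface at z = 0. Lengths are in m, angles in rad, forces in N, time in s.
With the tool pointing down it reaches from about 0.35 to 0.9 m from the base axis. Payload 8.1 kg.
Tool frame: the origin (TCP) lies midway between the tips of the shut fingers; the grasp point (between the pads) lies 19 mm behind it (arm.grip_point_offset is the distance from the TCP to the grasp point, in m); z points along the fingers, x is the direction in which the jaws open and shut, and the axes are right-handed (so a half turn about z gives the same grasp; the last joint's range is limited). The gripper opens to 92 mm and grips with 3 to 60 N. Pads are 19 mm wide; open, the fingers measure 130 mm over their backs; the gripper's body (75 mm by 190 mm) begins 47 mm behind the grasp point.
Start: joints at [1.184, 0.434, 0.025, 1.573, -0.012, 1.134, -0.075], TCP at [0.175, -0.6, 0.227] pointing down, gripper open.
Joint ranges: [-2.62, 2.62], [-0.44, 2.09], [-1.27, 1.32], [0.08, 2.57], [-1.32, 4.46], [0.12, 2], [-2.74, 2.74]. Speed limits (rad/s): [2.22, 2.22, 3.01, 3.01, 3.14, 3.14, 3.14].

## Interface

Orientations are given as a unit quaternion [w, x, y, z].
In Python, from rig import arm gives the robot as it stands.
- The arm moves only by the tool carry_out, never from a script. Its argument "plan" is a list that holds one entry, the list of rows, each a list of 6 numbers: the shift along the tool's x, y, z in units of 200 mm (1.0 is 200 mm), then the turn, a rotation vector about the tool's x, y, z in units of 45 degrees (1.0 is 45 degrees). In form: [[[dx, dy, dz, rx, ry, rz], ...]]. A call has exactly 8 rows; each row is the pose to reach, as a shift and turn from the pose commanded when the call began, along the tool's axes at that moment; what a row does not reach only later rows make up. A row lasts 1/10 s, in which the tool goes at most 50 mm and 8.59 degrees, less where a joint would pass 70% of its speed; a pose out of reach is approached as far as the arm can. A call with a number of a shift or a turn outside -1 to 1 is refused whole. A call with a gripper value outside its range is refused whole. "jaw" is the closure, from 0 (fully open) to 1 (shut), set as the call begins (left out, the last holds). The fingers move at their own pace and stop on an object; "force" is the grip in N (left out, the last holds). Time passes only in rows, so rows that repeat a pose let the fingers close, or fill a call up. It gives the time, the measured TCP pose, the force and the opening at its end, in the units of the state.
- arm.observe(): the state, without advancing time (a new reading comes with each control period).
- arm.grab_frame(name): name is "scene" or "top" or "wrist"; returns a dict with "pixels" (400x640x3 uint8, red, green, blue), "fovy" (degrees; the focal length in pixels is half the picture's height over the tangent of half this angle, whatever the lens; pixels are square), "cx", "cy" (the principal point, pixels), "R" (3x3) and "t" (3): a world point X has camera coordinates R X + t. Camera axes: x right, y down, z forward; pixel columns grow to the right and rows downward; lengths in m; the calibration is good to about 2 mm. A picture is of the moment at which its call begins. There is no depth.
- arm.hand_in(): hands the job in, once; it reports no verdict.
The state is a dict: "time_s": time; "joint_pos": joint angles; "joint_velocities": joint speeds; "effort": joint torques, N m; "position": TCP position; "tool_rot": TCP orientation; "ft_force": force on the tool from outside, world axes, zero at the start; "moment": the same for the moment, N m; "grip_width": finger opening in m.
Only numpy, scipy, OpenCV 4.12 (cv2) and the standard library are available. Lean on these libraries where they do the work, as an engineer would, in place of code of your own. Each camera call takes 0.05 s, during which the arm holds its last target. There are 200 camera calls.

## Task

Take the ratchet T-handle out of its bore in the rack and push its square drive down into the socket that fits the hex bolt head on the timber joint, feeling for the square with a light press while turning, until the shoulder is fully home and the spring ball has clicked into its dimple; never force it. Then lift the socket off its peg on the handle and set it fully down over the bolt head, leaving handle and socket standing upright there. Leave the other two sockets standing where they are.

Things in the scene. Friction and masses are not known exactly. Their poses are not given: they have to be found in the camera images.
- handle_grip (a point): centre of the hub of the ratchet T-handle (steel, 0.5 kg), which starts upright, drive down, in the rack's bore (lift 45 mm to clear). Hub: 38 mm along the crossbar, 32 mm across, 40 mm high; grip from above on its two flats, 32 mm apart, facing the point's +y and -y. Crossbar 17 mm thick, 200 mm long, along the point's x; z up along the shaft.
- drive_shoulder (a point): on the T-handle's axis, 105 mm below handle_grip: flat lower face of the ratchet head (34 mm across), from which the square drive projects. Axes as handle_grip. The drive turns in the head against a drag of about 0.25 N m, either way, so these axes do NOT tell how the square stands: how it was left is hidden in the bore and not measured.
- drive_tip (a point): centre of the drive's lower end, 24 mm below drive_shoulder, axes as handle_grip. The drive is 19 mm square, its last 1.5 mm tapered to 16.6 mm. A spring ball of 8 mm diameter stands 2.5 mm out of one of its four faces, 13 mm below the shoulder.
- ball (a joint): how far the spring ball is pressed into the drive, m: 0 standing right out (free, or clicked into a dimple), about 0.002 while it rides on the plain wall of a square hole. Pressing it in at the mouth of the hole takes roughly 15 to 22 N of push on the handle.
- socket_b_mid (a point): centre of the socket that fits the bolt: the middle-sized of three that stand on the rack's pegs in any order, hex end down, turned any way. 54 mm high, 47 mm across below, 38 mm above, 0.3 kg, z up. Hex hole below: 31 mm across flats, 26 mm deep, a flat facing 30 degrees from the point's x. It stands over an 18 mm peg, 16 mm high, and can slide a few mm and turn.
- socket_b_top (a point): centre of that socket's top face, 27 mm above socket_b_mid: mouth of the square hole, 19.8 mm wide, 26 mm deep, walls facing the point's x and y, each with a dimple 13 mm down. Held square within about 3 degrees the drive drops 7 mm in till the ball meets the mouth; the ball clicks into a dimple as the shoulder comes to rest on this face.
- socket_b: the same socket, origin at the centre of its underside, z up. Once clicked on, it hangs from the ball when the handle is lifted; a pull of about 12 N would draw it off, and it hangs about 2 mm low and up to 3 degrees aslant. Carry it clear over the other sockets, whose tops stand up to 103 mm above the bench.
- socket_a_mid (a point): centre of the smallest socket, 52 mm high, 38 mm across all the way (24 mm hex): leave it standing.
- socket_c_mid (a point): centre of the largest socket, 58 mm high, 54 mm across below (36 mm hex): leave it standing.
- rack: the wooden rack block, 96 x 256 x 45 mm, fixed on the bench; origin at the centre of its underside, z up. Along its y axis: the handle's bore (37 mm wide, 40 mm deep) at +93 mm, the socket pegs at +31, -31 and -93 mm. Pressing the socket down on it with more than 50 N is forcing it.
- bolt_seat (a point): on the axis of the hex bolt in the fixed timber joint, at the top of the square plate washer (64 mm wide, 55 mm above the bench) on which the socket's rim comes to rest. The bolt head stands 14 mm above it, 30 mm across flats, its top 3 mm tapered; flats face the point's x and every 60 degrees on. z up.
- joint_timbers: the fixed timber  a timber 240 x 90 x 50 mm along x with the stub of a second, 86 mm wide, let in across it and standing out 42 mm at its +y side, a square steel plate washer and hex bolt in the middle. Origin under the bolt, z up. Pressing the socket on it with more than 50 N is forcing it.
There are look-alikes about, which are no part of the job. Leave any purple look-alike of the socket_b alone.

How it is judged:
By the outcome, as a careful person would: the job done as asked, in the order asked, and still so for the second after the job is handed in, with the robot touching nothing.
It also fails if it takes over 58 s, if anything falls off the work surface, if the arm or the gripper's body presses on something with over 40 N, if the wrist force passes 120 N, or if a joint passes its speed limit or range.

## Working session

There is one attempt and no reset: what is moved stays moved. The work goes in short steps, Python scripts to look and compute and a tool call to move; the robot and the scene stay as the last step left them, time stands still between calls to the robot, and variables do not carry over. Pictures are saved under pics/ and viewed, about 8 in all and at most 12, crops included, and the job is handed in when it is done.

Besides the shell and the picture viewer there is one more tool, called as a command line: name --argument value ..., lists and objects as JSON in quotes. carry_out: Moves the arm, as the interface text tells. Its arguments: {"type":"object","properties":{"plan":{"type":"array","items":{"type":"array","items":{"type":"array","items":{"type":"number","minimum":-1,"maximum":1}}}},"jaw":{"type":"number"},"force":{"type":"number"}},"required":["plan"]}

```bash
mkdir -p pics; ls
cat > h.py <<'E'
from rig import arm
import numpy as np, cv2
from scipy.spatial.transform import Rotation as Rn
def cam(n):
    g=arm.grab_frame(n); f=200/np.tan(np.radians(g['fovy'])/2); return g,f
def save(n,fn,crop=None,scale=1):
    g,f=cam(n); im=g['pixels'][:,:,::-1]
    np.savez('pics/'+fn+'.npz',f=f,cx=g['cx'],cy=g['cy'],R=g['R'],t=g['t'],im=im)
    if crop: x0,y0,x1,y1=crop; im=im[y0:y1,x0:x1]
    im=cv2.resize(np.ascontiguousarray(im),None,fx=scale,fy=scale,interpolation=cv2.INTER_CUBIC)
    cv2.imwrite('pics/'+fn+'.png',im)
def crop(fn,out,c,scale):
    im=np.load('pics/'+fn+'.npz')['im'];x0,y0,x1,y1=c
    cv2.imwrite('pics/'+out+'.png',cv2.resize(np.ascontiguousarray(im[y0:y1,x0:x1]),None,fx=scale,fy=scale,interpolation=cv2.INTER_CUBIC))
def ray(fn,u,v):
    d=np.load('pics/'+fn+'.npz');R=d['R'];c=-R.T@d['t']
    return c,R.T@np.array([(u-d['cx'])/d['f'],(v-d['cy'])/d['f'],1])
def onz(fn,u,v,z):
    c,r=ray(fn,u,v); return c+r*(z-c[2])/r[2]
def proj(fn,X):
    d=np.load('pics/'+fn+'.npz');p=d['R']@np.array(X)+d['t'];return d['f']*p[0]/p[2]+d['cx'],d['f']*p[1]/p[2]+d['cy']
def st():
    s=arm.observe();np.set_printoptions(precision=4,suppress=True)
    R=Rn.from_quat(np.array(s['tool_rot'])[[1,2,3,0]]).as_matrix()
    print('t',s['time_s'],'p',np.array(s['position']),'F',np.array(s['ft_force']),'M',np.array(s['moment']),'w',s['grip_width'],'q',np.array(s['joint_pos']))
    print('toolx',R[:,0],'z',R[:,2]);return s,R
E
python3 - <<'E'
from h import *
print(arm.grip_point_offset);st()
for n in ['top','scene','wrist']:
    save(n,n+'0')
    d=np.load(f'pics/{n}0.npz');print(n,d['f'],d['cx'],d['cy'],-d['R'].T@d['t'])
a=cv2.imread('pics/top0.png');b=cv2.imread('pics/scene0.png')
E
```

```text
pics
0.0188
t 0.0 p [ 0.1748 -0.5995  0.2259] F [0.1385 0.8753 0.6034] M [0.0029 0.0228 0.0237] w 0.09210435103715799 q [ 1.1844  0.4352  0.025   1.5741 -0.0116  1.134  -0.0751]
toolx [ 0.2799 -0.96   -0.0016] z [-0.0006  0.0015 -1.    ]
top 499.00135506461726 311.76638029471513 200.94553833675724 [0.4565 0.1486 1.1729]
scene 464.1654972855178 310.58303302952777 202.37330893696813 [ 0.0731 -0.4912  0.5213]
wrist 317.2805121900891 317.7718714234629 204.6387295488032 [ 0.2427 -0.5794  0.3843]
```

View pics/top0.png

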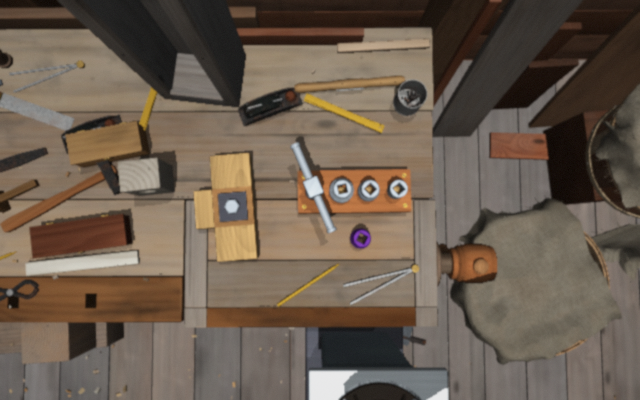

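View pics/scene0.png

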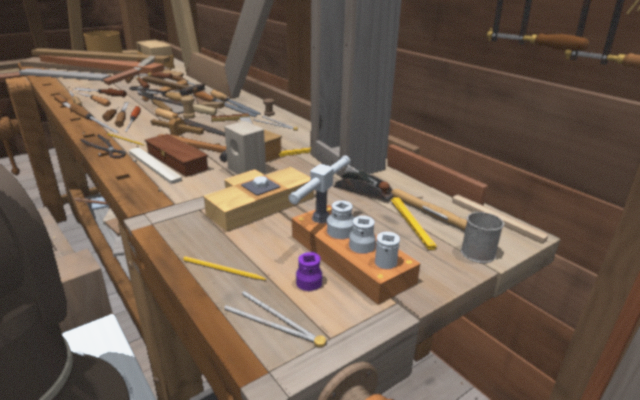

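Run:
```python
from h import *
crop('top0','c1',(280,130,420,245),5.7)
crop('scene0','c2',(285,150,425,285),5.5)
crop('top0','c3',(190,145,265,270),4.6)
```

```text
(no output)
```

View pics/c1.png

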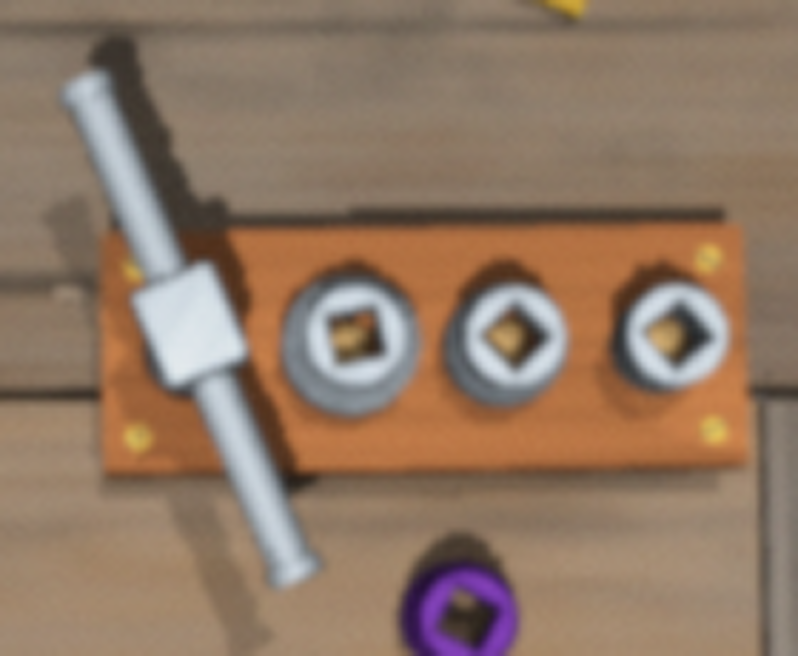

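View pics/c2.png

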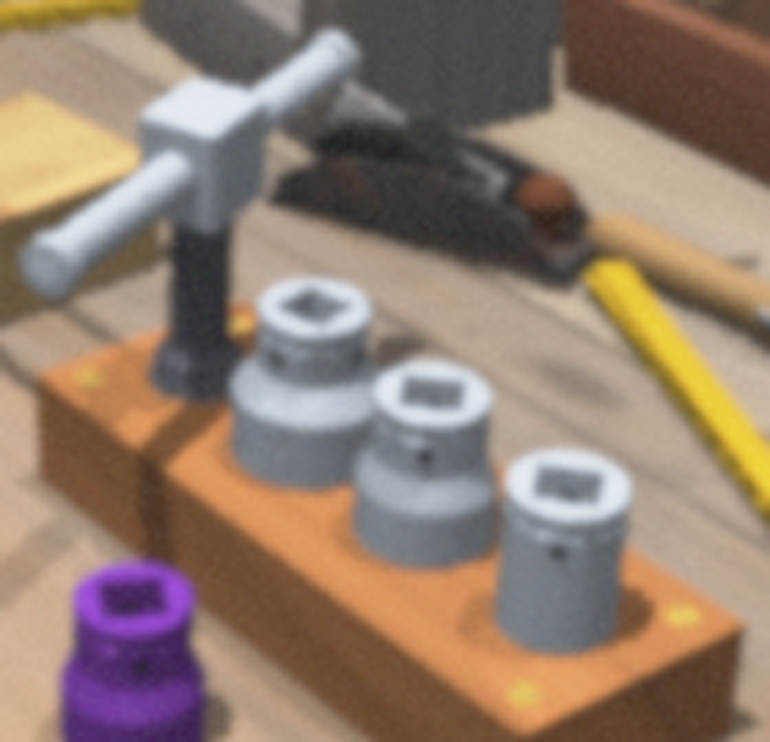

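View pics/c3.png

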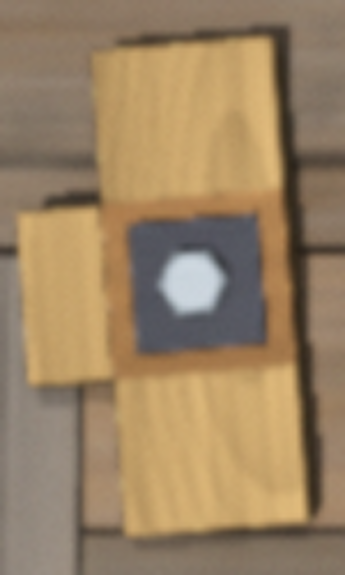

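```bash
cat >> h.py <<'E'
def T(fn,x,y,x0,y0,s,z): return onz(fn,(x+.5)/s-.5+x0,(y+.5)/s-.5+y0,z)
E
python3 - <<'E'
from h import *
np.set_printoptions(precision=4,suppress=True)
t=lambda x,y,z:T('top0',x,y,280,130,5.7,z)
s=lambda x,y,z:T('scene0',x,y,285,150,5.5,z)
b=lambda x,y,z:T('top0',x,y,190,145,4.6,z)
hub=[t(*p,.154) for p in [(135,303),(210,263),(247,358),(173,390)]]
print('hub top',np.mean(hub,0),'scene',np.mean([s(*p,.154) for p in[(142,118),(207,78),(265,115),(202,160)]],0))
e1,e2=t(88,85,.134),t(293,572,.134);d=e1-e2;print('bar',e1,e2,np.linalg.norm(d),np.degrees(np.arctan2(d[1],d[0])),(e1+e2)/2)
h=np.array(hub);print('edges',[(np.linalg.norm(v),np.degrees(np.arctan2(v[1],v[0]))) for v in np.roll(h,-1,0)-h])
sq=np.array([t(*p,.099) for p in [(514,292),(551,336),(512,382),(480,337)]]);print('sq',sq.mean(0),[(np.linalg.norm(v),np.degrees(np.arctan2(v[1],v[0]))) for v in np.roll(sq,-1,0)-sq])
print('b top circ',t(514,337,.099),'scene',s(432,394,.099))
rk=np.array([t(*p,.045) for p in [(103,228),(742,227),(748,465),(104,472)]]);print('rack',rk,rk.mean(0))
w=np.array([b(*p,.055) for p in[(130,222),(262,211),(267,343),(138,352)]]);print('washer',w.mean(0),[(np.linalg.norm(v),np.degrees(np.arctan2(v[1],v[0]))) for v in np.roll(w,-1,0)-w])
x=np.array([b(*p,.069) for p in[(158,281),(176,250),(213,250),(226,283),(210,312),(174,313)]]);print('hex',x.mean(0),[np.degrees(np.arctan2(*(v[1::-1]))) for v in x-x.mean(0)])
E
```

```text
hub top [0.5576 0.1482 0.154 ] scene [0.5526 0.1404 0.154 ]
bar [0.65   0.1861 0.134 ] [0.4703 0.1113 0.134 ] 0.19462479180160547 22.588279844738427 [0.5601 0.1487 0.134 ]
edges [(np.float64(0.030653187923502183), np.float64(-61.93968507041619)), (np.float64(0.036849173219044774), np.float64(-159.01244271649793)), (np.float64(0.028996786198194503), np.float64(113.3027617189938)), (np.float64(0.03427678743616839), np.float64(23.406723782367056))]
sq [0.5596 0.0258 0.099 ] [(np.float64(0.021773073908540826), np.float64(-140.52558580641067)), (np.float64(0.02299038982970635), np.float64(139.38997932788698)), (np.float64(0.020894681290023854), np.float64(34.86687977661532)), (np.float64(0.021534508466972538), np.float64(-37.36011777936229))]
b top circ [0.5595 0.0259 0.099 ] scene [0.5584 0.0244 0.099 ]
rack [[ 0.6088  0.1833  0.045 ]
 [ 0.6085 -0.0717  0.045 ]
 [ 0.5134 -0.0726  0.045 ]
 [ 0.5113  0.183   0.045 ]] [0.5605 0.0555 0.045 ]
washer [0.5258 0.3284 0.055 ] [(np.float64(0.06475280246218063), np.float64(-85.36579682862396)), (np.float64(0.06463622533212629), np.float64(-177.44225486115755)), (np.float64(0.06296725531421336), np.float64(93.8498612171342)), (np.float64(0.06373420682848621), np.float64(4.139287317416812))]
hex [0.5251 0.3292 0.069 ] [np.float64(89.0638599062018), np.float64(28.471183694754757), np.float64(-32.27820628128678), np.float64(-92.77287782285968), np.float64(-150.3199661442277), np.float64(149.52597235415286)]
```

```bash
python3 - <<'E'
from h import *
t=lambda x,y,z:T('top0',x,y,280,130,5.7,z)
s=lambda x,y,z:T('scene0',x,y,285,150,5.5,z)
for z in (.134,.139,.144,.149,.154,.159,.164): print(z,t(191,328,z)[:2],s(204,118,z)[:2])
E
python3 -c "
from rig import arm;print([a for a in dir(arm) if a[0]!='_'])"
```

```text
0.134 [0.5597666  0.14830573] [0.57816    0.17412528]
0.139 [0.55926966 0.14830699] [0.57163994 0.1655357 ]
0.144 [0.55877272 0.14830825] [0.56511987 0.15694611]
0.149 [0.55827578 0.14830952] [0.55859981 0.14835653]
0.154 [0.55777883 0.14831078] [0.55207975 0.13976695]
0.159 [0.55728189 0.14831205] [0.54555968 0.13117737]
0.164 [0.55678495 0.14831331] [0.53903962 0.12258779]
['MotionError', 'grab_frame', 'grip_point_offset', 'hand_in', 'observe']
```

carry_out --plan '[[[-0.13, -0.12, 0, 0, 0, 0], [-0.26, -0.24, 0, 0, 0, 0], [-0.38, -0.36, 0, 0, 0, 0], [-0.51, -0.48, 0, 0, 0, 0], [-0.64, -0.6, 0, 0, 0, 0], [-0.76, -0.72, 0, 0, 0, 0], [-0.89, -0.84, 0, 0, 0, 0], [-1, -0.95, 0, 0, 0, 0]]]' --jaw 0

```text
time_s: 0.95
position: [0.3019, -0.353, 0.2267]
tool_rot: [-0.0, 0.8, -0.6, -0.0]
ft_force: [-0.2, -0.0, -0.4]
grip_width: 0.0919
```

carry_out --plan '[[[-0.13, -0.12, 0, 0, 0, 0], [-0.26, -0.24, 0, 0, 0, 0], [-0.38, -0.36, 0, 0, 0, 0], [-0.51, -0.48, 0, 0, 0, 0], [-0.64, -0.6, 0, 0, 0, 0], [-0.76, -0.72, 0, 0, 0, 0], [-0.89, -0.84, 0, 0, 0, 0], [-1, -0.95, 0, 0, 0, 0]]]'

```text
time_s: 1.75
position: [0.4282, -0.1079, 0.2267]
tool_rot: [-0.0, 0.8, -0.6, -0.0]
ft_force: [0.1, -0.3, 0.7]
grip_width: 0.0916
```

```bash
cat >> h.py <<'E'
def go(x,y,z,yaw=None):
    "units to bring grasp point to x,y,z (from measured pose), tool-x yaw deg, tool vertical"
    s,R=st();p=np.array(s['position']);tgt=np.array([x,y,z-arm.grip_point_offset])
    d=R.T@(tgt-p)/.2
    if yaw is None: yaw=np.degrees(np.arctan2(R[1,0],R[0,0]))
    c,n=np.cos(np.radians(yaw)),np.sin(np.radians(yaw))
    W=np.array([[c,n,0],[n,-c,0],[0,0,-1]]).T
    W=np.column_stack([[c,n,0],[n,-c,0],[0,0,-1]])
    r=Rn.from_matrix(R.T@W).as_rotvec()/np.radians(45)
    print('yaw',np.degrees(np.arctan2(R[1,0],R[0,0])),'UNITS',d,r)
E
python3 -c "
from h import *
go(.559,.1483,.205,-67.2)"
```

```text
t 1.75 p [ 0.4282 -0.1079  0.2267] F [ 0.1265 -0.3424  0.7202] M [-0.075  -0.0663 -0.0497] w 0.09164814297773916 q [ 0.4234  0.1605 -0.3364  1.9726  0.062   1.0182 -1.228 ]
toolx [ 0.2805 -0.9598 -0.0001] z [-0.      0.0001 -1.    ]
yaw -73.70719053959576 UNITS [-1.046  -0.9872  0.2028] [-0.      0.0001 -0.1446]
```

carry_out --plan '[[[-0.13, -0.12, 0, 0, 0, -0.02], [-0.26, -0.24, 0, 0, 0, -0.05], [-0.38, -0.36, 0, 0, 0, -0.08], [-0.51, -0.48, 0, 0, 0, -0.1], [-0.7, -0.65, 0, 0, 0, -0.12], [-0.85, -0.8, 0, 0, 0, -0.145], [-1, -0.95, 0, 0, 0, -0.145], [-1, -0.987, 0, 0, 0, -0.145]]]'

```text
time_s: 2.55
position: [0.5618, 0.144, 0.2265]
tool_rot: [-0.001, 0.835, -0.551, -0.001]
ft_force: [-0.2, 1.5, 0.7]
grip_width: 0.0919
```

```bash
python3 -c "
from h import *
save('wrist','w1')
go(.559,.1483,.129,-67.2)"
```

```text
t 2.6 p [0.5624 0.141  0.2262] F [0.624  0.1478 0.4818] M [-0.0328 -0.1146 -0.0216] w 0.09149432900943678 q [-0.0097  0.4048 -0.4531  1.6582  0.1907  1.1223 -1.6829]
toolx [ 0.3911 -0.9203 -0.0017] z [-0.0002  0.0018 -1.    ]
yaw -66.9773516138086 UNITS [-0.0394  0.0018  0.5799] [-0.0006  0.0022  0.0049]
```

View pics/w1.png

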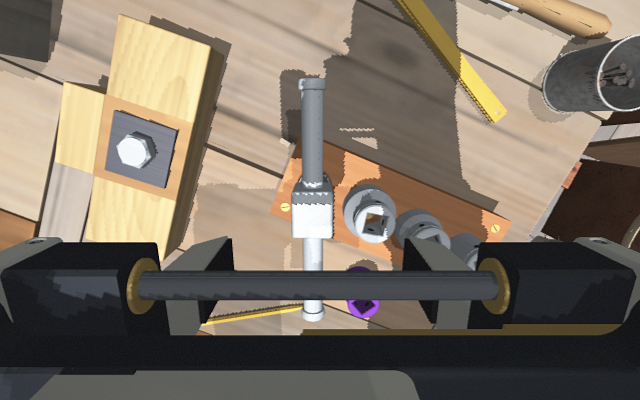

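carry_out --plan '[[[-0.04, 0, 0.08, 0, 0, 0], [-0.04, 0, 0.18, 0, 0, 0], [-0.04, 0, 0.28, 0, 0, 0], [-0.04, 0, 0.38, 0, 0, 0], [-0.04, 0, 0.46, 0, 0, 0], [-0.04, 0, 0.54, 0, 0, 0], [-0.04, 0, 0.58, 0, 0, 0], [-0.04, 0, 0.58, 0, 0, 0]]]'

```text
time_s: 3.4
position: [0.5574, 0.1436, 0.1098]
tool_rot: [0.001, 0.833, -0.554, -0.001]
ft_force: [-0.4, -0.5, -0.0]
grip_width: 0.0918
```

```bash
python3 -c "
from h import *
go(.559,.1483,.129,-67.2)"
```

```text
t 3.4 p [0.5574 0.1436 0.1098] F [-0.4028 -0.5075 -0.0154] M [ 0.0451 -0.0095  0.024 ] w 0.09182247124333846 q [-0.0458  0.5183 -0.4209  1.8006  0.2659  0.8811 -1.763 ]
toolx [ 0.3862 -0.9224  0.0003] z [-0.0021 -0.0012 -1.    ]
yaw -67.28173626827167 UNITS [-0.0188 -0.0165 -0.0023] [ 0.0031 -0.0004 -0.0018]
```

carry_out --plan '[[[-0.02, -0.015, 0, 0, 0, 0], [-0.02, -0.015, 0, 0, 0, 0], [-0.02, -0.015, 0, 0, 0, 0], [-0.02, -0.015, 0, 0, 0, 0], [-0.02, -0.015, 0, 0, 0, 0], [-0.02, -0.015, 0, 0, 0, 0], [-0.02, -0.015, 0, 0, 0, 0], [-0.02, -0.015, 0, 0, 0, 0]]]' --jaw 1 --force 55

```text
time_s: 4.2
position: [0.5595, 0.1498, 0.1107]
tool_rot: [0.0, 0.833, -0.554, 0.0]
ft_force: [0.2, 0.4, -0.1]
grip_width: 0.0324
```

```bash
python3 -c "
from h import *
go(.559,.1483,.129,-67.2)"
```

```text
t 4.2 p [0.5595 0.1498 0.1107] F [ 0.2035  0.3946 -0.1498] M [-0.0059 -0.0443  0.0249] w 0.03235149885704168 q [-0.055   0.5211 -0.4215  1.7929  0.2667  0.884  -1.7706]
toolx [ 0.3872 -0.922   0.0001] z [ 0.     -0.0001 -1.    ]
yaw -67.22161655549802 UNITS [0.0058 0.0051 0.0025] [ 0.     -0.0002 -0.0005]
```

carry_out --plan '[[[0, 0, -0.05, 0, 0, 0], [0, 0, -0.12, 0, 0, 0], [0, 0, -0.2, 0, 0, 0], [0, 0, -0.3, 0, 0, 0], [0, 0, -0.4, 0, 0, 0], [0, 0, -0.5, 0, 0, 0], [0, 0, -0.58, 0, 0, 0], [0, 0, -0.62, 0, 0, 0]]]'

```text
time_s: 5.0
position: [0.5598, 0.1502, 0.2372]
tool_rot: [-0.001, 0.833, -0.553, 0.001]
ft_force: [-0.2, 0.1, -4.0]
grip_width: 0.0315
```

```bash
python3 -c "
from h import *
save('scene','s1')
crop('s1','s1c',(270,90,410,250),4)
go(.5585,.0255,.254,-67.2)"
```

```text
t 5.05 p [0.5601 0.1503 0.2376] F [ 0.6934  0.8187 -4.4622] M [ 0.0451 -0.1447  0.0409] w 0.03157526322052032 q [-0.0242  0.3942 -0.4565  1.6445  0.1876  1.1433 -1.701 ]
toolx [ 0.3873 -0.9219  0.0003] z [ 0.003   0.0009 -1.    ]
yaw -67.21076271720808 UNITS [0.5723 0.2491 0.0114] [-0.0039 -0.0004 -0.0002]
```

View pics/s1c.png

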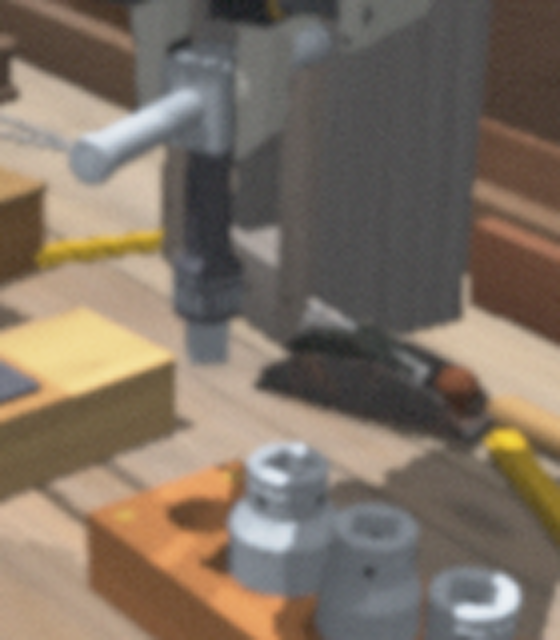

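Run:
```python
from h import *
crop('s1','s1d',(308,150,338,186),16)
print(proj('s1',[.559,.149,.254-.129+.003]))
im=np.load('pics/s1.npz')['im'].astype(int)
for v in (172,174,176,178,180): print(v,[im[v,u].sum()//3 for u in range(310,332)])
```

```text
(np.float64(321.45168504589697), np.float64(180.7971821049556))
172 [np.int64(168), np.int64(167), np.int64(166), np.int64(169), np.int64(163), np.int64(152), np.int64(128), np.int64(110), np.int64(104), np.int64(100), np.int64(100), np.int64(99), np.int64(101), np.int64(100), np.int64(104), np.int64(107), np.int64(115), np.int64(137), np.int64(160), np.int64(170), np.int64(171), np.int64(169)]
174 [np.int64(168), np.int64(171), np.int64(166), np.int64(169), np.int64(170), np.int64(157), np.int64(132), np.int64(115), np.int64(109), np.int64(104), np.int64(104), np.int64(105), np.int64(105), np.int64(105), np.int64(105), np.int64(108), np.int64(117), np.int64(133), np.int64(145), np.int64(152), np.int64(161), np.int64(165)]
176 [np.int64(179), np.int64(174), np.int64(171), np.int64(171), np.int64(168), np.int64(161), np.int64(137), np.int64(117), np.int64(109), np.int64(106), np.int64(105), np.int64(102), np.int64(104), np.int64(104), np.int64(106), np.int64(108), np.int64(123), np.int64(144), np.int64(157), np.int64(160), np.int64(157), np.int64(148)]
178 [np.int64(200), np.int64(195), np.int64(183), np.int64(174), np.int64(171), np.int64(164), np.int64(148), np.int64(129), np.int64(117), np.int64(108), np.int64(103), np.int64(105), np.int64(107), np.int64(106), np.int64(103), np.int64(107), np.int64(123), np.int64(144), np.int64(161), np.int64(164), np.int64(167), np.int64(164)]
180 [np.int64(168), np.int64(150), np.int64(134), np.int64(140), np.int64(156), np.int64(164), np.int64(159), np.int64(146), np.int64(131), np.int64(126), np.int64(118), np.int64(116), np.int64(121), np.int64(120), np.int64(123), np.int64(123), np.int64(132), np.int64(150), np.int64(159), np.int64(163), np.int64(163), np.int64(163)]
```

View pics/s1d.png

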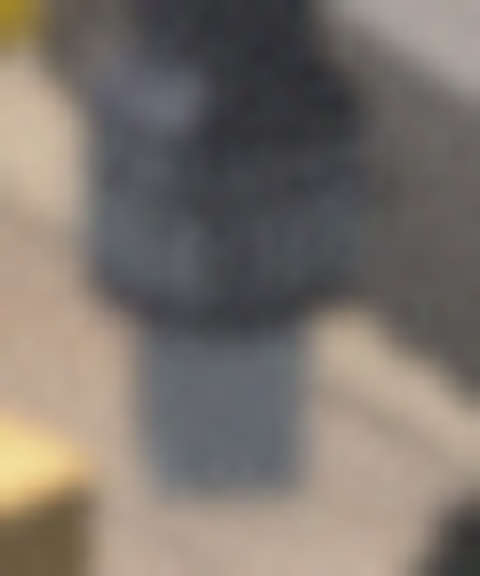

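carry_out --plan '[[[0.06, 0.03, 0, 0, 0, 0], [0.15, 0.07, 0, 0, 0, 0], [0.25, 0.11, 0, 0, 0, 0], [0.35, 0.15, 0, 0, 0, 0], [0.45, 0.2, 0, 0, 0, 0], [0.53, 0.235, 0, 0, 0, 0], [0.57, 0.25, 0, 0, 0, 0], [0.57, 0.25, 0, 0, 0, 0]]]'

```text
time_s: 5.85
position: [0.5571, 0.0232, 0.234]
tool_rot: [0.001, 0.832, -0.555, -0.0]
ft_force: [0.5, 0.2, -5.1]
grip_width: 0.0316
```

```bash
python3 -c "
from h import *
save('scene','s2');save('top','t2')
a=np.load('pics/s2.npz')['im'];b=np.load('pics/t2.npz')['im']
f=lambda im,c,s:cv2.resize(np.ascontiguousarray(im[c[1]:c[3],c[0]:c[2]]),None,fx=s,fy=s,interpolation=cv2.INTER_CUBIC)
cv2.imwrite('pics/s2c.png',np.hstack([f(a,(325,130,400,240),5),f(b,(320,130,405,240),5)]))
go(.559,.0255,.254,-67.2)
s=arm.observe()['position'];print(proj('s2',[s[0],s[1],.127]),proj('s2',[.559,.0255,.099]),proj('t2',[s[0],s[1],.256]))
"
```

```text
t 5.95 p [0.5572 0.026  0.2344] F [-0.1311  1.1005 -4.9657] M [0.0505 0.0098 0.0106] w 0.03199773243739741 q [ 0.1778  0.3582 -0.4275  1.7005  0.1615  1.1184 -1.4695]
toolx [ 0.3875 -0.9219 -0.0008] z [-0.0006  0.0006 -1.    ]
yaw -67.19887941507503 UNITS [ 0.0059 -0.0071 -0.0041] [0.0004 0.001  0.    ]
(np.float64(362.9697010517965), np.float64(207.20069845941626)) (np.float64(362.9598772853026), np.float64(220.86665874559117)) (np.float64(379.31493685541443), np.float64(181.7815274697912))
```

View pics/s2c.png

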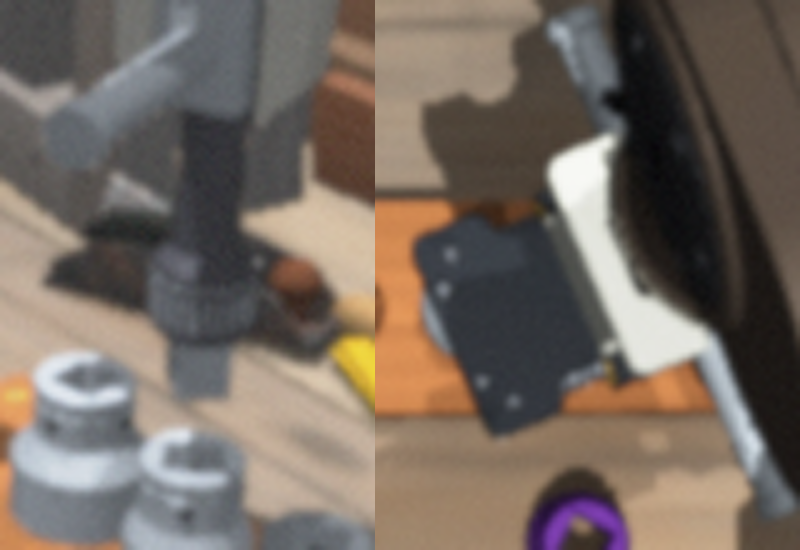

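Run:
```python
from h import *
p=np.array([.5572,.026]);
for z in (.2532+.0,.16,.148,.136,.1242,.099): print(z,proj('s2',[*p,z]))
q=np.array([.5601,.1503]);print('s1',proj('s1',[*q,.14]),proj('s1',[*q,.2564-.129]))
im=np.load('pics/s2.npz')['im'].astype(int).sum(2)//3
for v in (190,194,198,200,202,204,206,208): print(v,list(map(int,im[v,352:376])))
# bright ring of socket b top
hs=(im>150)
print('ring');
for v in range(213,232): print(v,''.join('#' if x>165 else '+' if x>130 else '.' for x in im[v,345:380]))
```

```text
0.2532 (np.float64(367.7507991263769), np.float64(138.66666385969683))
0.16 (np.float64(364.14653231133207), np.float64(190.30888140480226))
0.148 (np.float64(363.7119868272341), np.float64(196.53508317470377))
0.136 (np.float64(363.2837027475037), np.float64(202.67157105185572))
0.1242 (np.float64(362.8685321638021), np.float64(208.62016772964628))
0.099 (np.float64(362.0011643975371), np.float64(221.04788109706362))
s1 (np.float64(321.618133548156), np.float64(174.776356897364)) (np.float64(321.50066038877816), np.float64(180.68985360275582))
190 [50, 60, 77, 96, 102, 97, 98, 96, 92, 93, 85, 85, 74, 66, 70, 65, 66, 67, 69, 73, 77, 83, 85, 77]
194 [150, 145, 134, 117, 99, 92, 95, 94, 95, 91, 92, 97, 85, 79, 78, 74, 77, 73, 77, 78, 74, 76, 76, 66]
198 [170, 168, 166, 164, 158, 142, 115, 87, 74, 76, 72, 69, 65, 65, 61, 60, 64, 69, 68, 75, 85, 90, 88, 84]
200 [169, 169, 169, 168, 168, 153, 121, 100, 98, 98, 98, 97, 98, 97, 98, 99, 96, 98, 106, 121, 132, 133, 132, 137]
202 [173, 172, 175, 173, 171, 158, 126, 96, 98, 100, 105, 104, 106, 105, 107, 106, 108, 106, 121, 144, 157, 166, 159, 1
[... 443 characters left out ...]
###++++++###########
215 .......++##########+++++++#########
216 ........+##########++++++++########
217 ........++#########++++++++++######
218 ........+#########+.....++++++#####
219 .......++#####++++.......+++++++###
220 ++++++++#####+............++++++###
221 #####++######+............++++#++##
222 ######+######+++..........++++####+
223 #######+######++++........++++#####
224 ######+++##########+++++++..++#####
225 #####++++++##############+..++#####
226 ###+++..+++++############+...+#####
227 ++++....++++++++##+###+++....+#####
228 +........+++++++++++++.......+#####
229 ..........++++++++...........+#####
230 ............+++#++...........+#####
231 .......+++...++++............+++###
```

carry_out --plan '[[[0.005, -0.007, 0.02, 0, 0, 0.06], [0.005, -0.007, 0.04, 0, 0, 0.12], [0.005, -0.007, 0.06, 0, 0, 0.155], [0.005, -0.007, 0.08, 0, 0, 0.155], [0.005, -0.007, 0.1, 0, 0, 0.155], [0.005, -0.007, 0.11, 0, 0, 0.155], [0.005, -0.007, 0.11, 0, 0, 0.155], [0.005, -0.007, 0.11, 0, 0, 0.155]]]'

```text
time_s: 6.75
position: [0.5593, 0.025, 0.2128]
tool_rot: [-0.0, 0.798, -0.603, 0.0]
ft_force: [0.5, -0.4, -5.2]
grip_width: 0.0317
```

```bash
python3 -c "
from h import *
go(.559,.0257,.228,-74.2)"
```

```text
t 6.75 p [0.5593 0.025  0.2128] F [ 0.5206 -0.4125 -5.243 ] M [ 0.0142 -0.0219  0.001 ] w 0.03173851204108343 q [ 0.1565  0.376  -0.3983  1.7278  0.163   1.0704 -1.5901]
toolx [ 0.2725 -0.9621 -0.    ] z [ 0.0001  0.     -1.    ]
yaw -74.18556374897186 UNITS [-0.0037  0.0003  0.018 ] [-0.0001  0.      0.0003]
```

carry_out --plan '[[[0, 0, 0.005, 0, 0, 0], [0, 0, 0.01, 0, 0, 0], [0, 0, 0.015, 0, 0, 0], [0, 0, 0.02, 0, 0, 0], [0, 0, 0.022, 0, 0, 0], [0, 0, 0.025, 0, 0, 0], [0, 0, 0.025, 0, 0, 0], [0, 0, 0.025, 0, 0, 0]]]'

```text
time_s: 7.55
position: [0.5592, 0.025, 0.2077]
tool_rot: [0.0, 0.798, -0.603, 0.0]
ft_force: [-0.0, 0.2, -5.7]
grip_width: 0.0318
```

carry_out --plan '[[[0, 0, 0.003, 0, 0, 0], [0, 0, 0.006, 0, 0, 0], [0, 0, 0.009, 0, 0, 0], [0, 0, 0.012, 0, 0, 0], [0, 0, 0.015, 0, 0, 0], [0, 0, 0.018, 0, 0, 0], [0, 0, 0.02, 0, 0, 0], [0, 0, 0.02, 0, 0, 0]]]'

```text
time_s: 8.35
position: [0.5593, 0.025, 0.204]
tool_rot: [-0.0, 0.798, -0.603, 0.0]
ft_force: [0.1, -0.1, -0.6]
grip_width: 0.0317
```

carry_out --plan '[[[0, 0, 0.003, 0, 0, 0.04], [0, 0, 0.003, 0, 0, 0.08], [0, 0, 0.003, 0, 0, 0.12], [0, 0, 0.003, 0, 0, 0.16], [0, 0, 0.003, 0, 0, 0.2], [0, 0, 0.003, 0, 0, 0.24], [0, 0, 0.003, 0, 0, 0.28], [0, 0, 0.003, 0, 0, 0.32]]]'

```text
time_s: 9.15
position: [0.5592, 0.0248, 0.2031]
tool_rot: [0.0, 0.715, -0.699, 0.0]
ft_force: [0.7, -1.0, -2.9]
grip_width: 0.0318
```

```bash
python3 -c "
from h import *
st()"
```

```text
t 9.15 p [0.5592 0.0248 0.2031] F [ 0.7228 -0.9903 -2.8628] M [-0.2157 -0.4715  0.0236] w 0.03176667360519866 q [ 0.1148  0.3777 -0.3418  1.744   0.1437  1.0445 -1.8261]
toolx [ 0.0218 -0.9998  0.0003] z [-0.0001 -0.0003 -1.    ]
```

carry_out --plan '[[[0, 0, 0.003, 0, 0, 0], [0, 0, 0.006, 0, 0, 0], [0, 0, 0.009, 0, 0, 0], [0, 0, 0.012, 0, 0, 0], [0, 0, 0.012, 0, 0, 0], [0, 0, 0.012, 0, 0, 0], [0, 0, 0.012, 0, 0, 0], [0, 0, 0.012, 0, 0, 0]]]'

```text
time_s: 9.95
position: [0.5589, 0.0249, 0.2005]
tool_rot: [0.0, 0.716, -0.698, -0.0]
ft_force: [0.5, -1.1, -5.3]
grip_width: 0.0316
```

```bash
python3 -c "
from h import *
st()"
```

```text
t 9.95 p [0.5589 0.0249 0.2005] F [ 0.5083 -1.1093 -5.2962] M [-0.2468 -0.0561  0.0163] w 0.03158486530496838 q [ 0.1149  0.3801 -0.3422  1.7474  0.1449  1.0396 -1.8247]
toolx [ 0.0245 -0.9997  0.0001] z [-0.0007 -0.0002 -1.    ]
```

carry_out --plan '[[[0, 0, 0.004, 0, 0, 0], [0, 0, 0.008, 0, 0, 0], [0, 0, 0.012, 0, 0, 0], [0, 0, 0.016, 0, 0, 0], [0, 0, 0.02, 0, 0, 0], [0, 0, 0.024, 0, 0, 0], [0, 0, 0.025, 0, 0, 0], [0, 0, 0.025, 0, 0, 0]]]'

```text
time_s: 10.75
position: [0.5591, 0.025, 0.1957]
tool_rot: [0.0, 0.716, -0.698, -0.0]
ft_force: [-0.3, -1.4, -2.4]
grip_width: 0.0319
```

```bash
python3 -c "
from h import *
st()"
```

```text
t 10.75 p [0.5591 0.025  0.1957] F [-0.3035 -1.437  -2.3667] M [-0.3181  0.3573 -0.0074] w 0.0318616784734796 q [ 0.1141  0.3846 -0.3415  1.7535  0.1473  1.0287 -1.8269]
toolx [ 0.0245 -0.9997  0.0001] z [-0.0001 -0.0001 -1.    ]
```

Now engaging the ball; continue down gently while watching the force.

carry_out --plan '[[[0, 0, 0.004, 0, 0, 0], [0, 0, 0.008, 0, 0, 0], [0, 0, 0.012, 0, 0, 0], [0, 0, 0.014, 0, 0, 0], [0, 0, 0.016, 0, 0, 0], [0, 0, 0.018, 0, 0, 0], [0, 0, 0.02, 0, 0, 0], [0, 0, 0.02, 0, 0, 0]]]'

```text
time_s: 11.55
position: [0.5591, 0.0248, 0.1916]
tool_rot: [0.0, 0.716, -0.698, -0.0]
ft_force: [-2.5, -1.6, 0.7]
grip_width: 0.0318
```

carry_out --plan '[[[0, 0, 0.003, 0, 0, 0], [0, 0, 0.006, 0, 0, 0], [0, 0, 0.009, 0, 0, 0], [0, 0, 0.012, 0, 0, 0], [0, 0, 0.015, 0, 0, 0], [0, 0, 0.018, 0, 0, 0], [0, 0, 0.02, 0, 0, 0], [0, 0, 0.02, 0, 0, 0]]]'

```text
time_s: 12.35
position: [0.5589, 0.025, 0.1873]
tool_rot: [0.0, 0.716, -0.698, -0.0]
ft_force: [-1.7, -1.2, -7.6]
grip_width: 0.0319
```

```bash
python3 -c "
from h import *
st()"
```

```text
t 12.35 p [0.5589 0.025  0.1873] F [-1.6572 -1.1938 -7.6427] M [-0.0667  0.2408 -0.0229] w 0.031877072676800594 q [ 0.1127  0.393  -0.3403  1.764   0.1512  1.0109 -1.8305]
toolx [ 0.0245 -0.9997 -0.0001] z [-0.0006  0.     -1.    ]
```

carry_out --plan '[[[0, 0, 0.003, 0, 0, 0], [0, 0, 0.006, 0, 0, 0], [0, 0, 0.009, 0, 0, 0], [0, 0, 0.012, 0, 0, 0], [0, 0, 0.015, 0, 0, 0], [0, 0, 0.015, 0, 0, 0], [0, 0, 0.015, 0, 0, 0], [0, 0, 0.015, 0, 0, 0]]]'

```text
time_s: 13.15
position: [0.5591, 0.0255, 0.1843]
tool_rot: [-0.0, 0.716, -0.698, -0.0]
ft_force: [-0.2, 1.0, -9.0]
grip_width: 0.0318
```

```bash
python3 -c "
from h import *
st()"
```

```text
t 13.15 p [0.5591 0.0255 0.1843] F [-0.2184  0.9592 -9.024 ] M [ 0.0476 -0.0227 -0.0189] w 0.031799630388886994 q [ 0.1121  0.3961 -0.3403  1.7675  0.1523  1.0042 -1.8319]
toolx [ 0.0248 -0.9997 -0.0007] z [-0.0005  0.0007 -1.    ]
```

carry_out --plan '[[[0, 0, 0.003, 0, 0, 0], [0, 0, 0.006, 0, 0, 0], [0, 0, 0.009, 0, 0, 0], [0, 0, 0.009, 0, 0, 0], [0, 0, 0.009, 0, 0, 0], [0, 0, 0.009, 0, 0, 0], [0, 0, 0.009, 0, 0, 0], [0, 0, 0.009, 0, 0, 0]]]'

```text
time_s: 13.95
position: [0.5591, 0.025, 0.1828]
tool_rot: [0.0, 0.716, -0.698, -0.0]
ft_force: [0.4, 0.2, -8.1]
grip_width: 0.0319
```

```bash
python3 -c "
from h import *
st()
save('scene','s3');crop('s3','s3c',(320,140,420,260),5)"
```

```text
t 13.95 p [0.5591 0.025  0.1828] F [ 0.41    0.2153 -8.066 ] M [ 0.0547 -0.0047  0.0046] w 0.031859340947867874 q [ 0.1119  0.3975 -0.3395  1.7695  0.1538  1.0008 -1.8327]
toolx [ 0.0245 -0.9997  0.0001] z [-0.0002 -0.0001 -1.    ]
```

View pics/s3c.png

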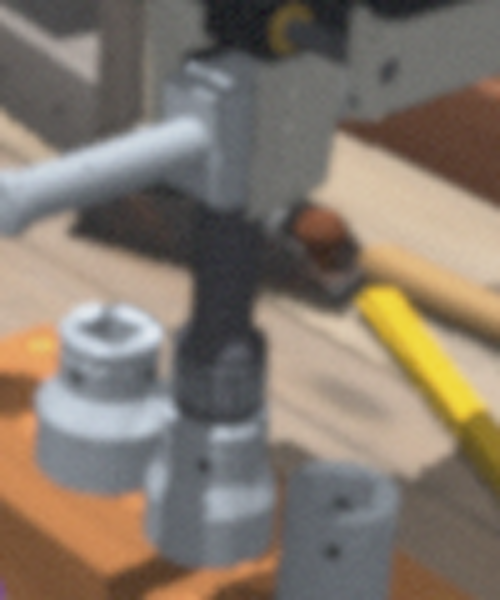

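carry_out --plan '[[[0, 0, 0.003, 0, 0, 0], [0, 0, 0.006, 0, 0, 0], [0, 0, 0.009, 0, 0, 0], [0, 0, 0.01, 0, 0, 0], [0, 0, 0.011, 0, 0, 0], [0, 0, 0.012, 0, 0, 0], [0, 0, 0.012, 0, 0, 0], [0, 0, 0.012, 0, 0, 0]]]'

```text
time_s: 14.8
position: [0.5594, 0.025, 0.1807]
tool_rot: [-0.0, 0.716, -0.698, 0.0]
ft_force: [0.4, 0.6, -2.4]
grip_width: 0.0314
```

```bash
python3 -c "
from h import *
st()"
```

```text
t 14.8 p [0.5594 0.025  0.1807] F [ 0.3867  0.5816 -2.405 ] M [ 0.1165  0.0045 -0.0367] w 0.03136853054432861 q [ 0.1114  0.3996 -0.3392  1.7719  0.155   0.9957 -1.8339]
toolx [ 0.0245 -0.9997  0.    ] z [ 0.0005  0.     -1.    ]
```

carry_out --plan '[[[0, 0, 0.001, 0, 0, 0], [0, 0, 0.002, 0, 0, 0], [0, 0, 0.003, 0, 0, 0], [0, 0, 0.004, 0, 0, 0], [0, 0, 0.005, 0, 0, 0], [0, 0, 0.006, 0, 0, 0], [0, 0, 0.006, 0, 0, 0], [0, 0, 0.006, 0, 0, 0]]]'

```text
time_s: 15.6
position: [0.5596, 0.0251, 0.1806]
tool_rot: [-0.0, 0.716, -0.698, 0.001]
ft_force: [-2.8, -0.1, 10.4]
grip_width: 0.0318
```

```bash
python3 -c "
from h import *
st()"
```

```text
t 15.6 p [0.5596 0.0251 0.1806] F [-2.7882 -0.0828 10.4318] M [-0.132   1.0313  0.0258] w 0.03180093523087416 q [ 0.1113  0.3995 -0.3392  1.7724  0.1555  0.9943 -1.8344]
toolx [ 0.0244 -0.9997  0.0002] z [ 0.0015 -0.0001 -1.    ]
```

carry_out --plan '[[[0, 0, -0.01, 0, 0, 0], [0, 0, -0.04, 0, 0, 0], [0, 0, -0.09, 0, 0, 0], [0, 0, -0.16, 0, 0, 0], [0, 0, -0.24, 0, 0, 0], [0, 0, -0.33, 0, 0, 0], [0, 0, -0.41, 0, 0, 0], [0, 0, -0.45, 0, 0, 0]]]'

```text
time_s: 16.4
position: [0.5595, 0.0251, 0.2709]
tool_rot: [-0.001, 0.716, -0.698, 0.0]
ft_force: [0.5, -0.5, -7.7]
grip_width: 0.0313
```

Run:
```python
from h import *
st()
for fn,(u,v),r in [('w1',(133,150),26),('top0',(231.5,206),9),('scene0',(261,182),12)]:
    im=np.load(f'pics/{fn}.npz')['im'];g=im.min(2).astype(int)
    u0,v0=int(u)-r,int(v)-r;sub=g[v0:v0+2*r,u0:u0+2*r]
    th=(sub.max()*.82); m=(sub>th).astype(np.uint8)
    n,l,s,c=cv2.connectedComponentsWithStats(m);k=1+np.argmax(s[1:,4]);cen=c[k]+[u0,v0]
    cs,_=cv2.findContours((l==k).astype(np.uint8),0,cv2.CHAIN_APPROX_NONE);ct=max(cs,key=len)[:,0]+[u0,v0]
    P=np.array([onz(fn,*p,.069) for p in ct])[:,:2];C=onz(fn,*cen,.069)[:2]
    d=P-C;a=np.arctan2(d[:,1],d[:,0]);rr=np.hypot(*d.T)
    # fit hexagon orientation: support width minimal
    best=min((sum(np.max(d@[np.cos(t+k*np.pi/3),np.sin(t+k*np.pi/3)]) for k in range(6)),np.degrees(t)) for t in np.radians(np.arange(-30,30,1)))
    print(fn,sub.max(),s[k],'C',C,'flat ang',best[1],'AF',best[0]/3)
    if fn=='w1':
        for row in sub[::2]: print(''.join('#' if x>th else '+' if x>th*.7 else '.' for x in row))
```

```text
t 16.4 p [0.5595 0.0251 0.2709] F [ 0.5298 -0.5322 -7.7233] M [-0.0108 -0.0522  0.0045] w 0.03134714082461382 q [ 0.1222  0.3218 -0.3479  1.6477  0.1166  1.1911 -1.7986]
toolx [ 0.0246 -0.9997 -0.0001] z [ 0.0014  0.0001 -1.    ]
w1 251 [ 10  14  33  30 641] C [0.5235 0.3289] flat ang 5.0 AF 0.02856973419624463
....................................................
....................................................
....................................................
....................................................
....................................................
....................++..............................
..................++++++++..........................
.................+#########+....+...................
...............+################++++#+..............
.............######################++++.............
..........++########################+++.............
.........+###########################+++............
..........+###########################+.............
..........+###########################+++...........
...........############################+++..........
...........+###########################++++.........
............+##############################+........
.............+########################+++#+.........
..............+######################+.++...........
...............+####################++..............
...................++############++++...............
.........................+++######+.................
...............................++...................
....................................................
....................................................
....................................................
top0 205 [  4   4  12  11 108] C [0.5248 0.3299] flat ang 0.0 AF 0.0240361645201958
scene0 225 [ 5  6 13  7 67] C [0.5243 0.3313] flat ang 19.0 AF 0.02920615320377053
```

carry_out --plan '[[[-0.05, 0.005, 0, 0, 0, 0], [-0.13, 0.01, 0, 0, 0, 0], [-0.23, 0.02, 0, 0, 0, 0], [-0.34, 0.03, 0, 0, 0, 0], [-0.45, 0.04, 0, 0, 0, 0], [-0.56, 0.05, 0, 0, 0, 0], [-0.68, 0.06, 0, 0, 0, 0], [-0.8, 0.07, 0, 0, 0, 0]]]'

```text
time_s: 17.2
position: [0.5401, 0.1861, 0.2681]
tool_rot: [0.001, 0.716, -0.698, -0.001]
ft_force: [0.2, 0.2, -8.5]
grip_width: 0.0318
```

carry_out --plan '[[[-0.12, 0.01, 0, 0, 0, 0], [-0.24, 0.02, 0, 0, 0, 0], [-0.36, 0.03, 0, 0, 0, 0], [-0.48, 0.045, 0, 0, 0, 0], [-0.58, 0.055, 0, 0, 0, 0], [-0.66, 0.062, 0, 0, 0, 0], [-0.71, 0.066, 0, 0, 0, 0], [-0.725, 0.066, 0, 0, 0, 0]]]'

```text
time_s: 18.0
position: [0.5238, 0.3305, 0.2687]
tool_rot: [0.0, 0.716, -0.698, -0.0]
ft_force: [-0.5, 0.7, -8.0]
grip_width: 0.0317
```

```bash
python3 -c "
from h import *
save('scene','s4');save('top','t4')
a=np.load('pics/s4.npz')['im'];b=np.load('pics/t4.npz')['im']
f=lambda im,c,s:cv2.resize(np.ascontiguousarray(im[c[1]:c[3],c[0]:c[2]]),None,fx=s,fy=s,interpolation=cv2.INTER_CUBIC)
cv2.imwrite('pics/s4c.png',np.hstack([f(a,(215,90,315,210),5)]))
go(.5248,.3293,.23)
s=arm.observe()['position'];z=s[2]
print(proj('s4',[s[0],s[1],z-.1357]),proj('s4',[s[0],s[1],z-.1357+.054]),proj('s4',[.5248,.3293,.069]))
"
```

```text
t 18.1 p [0.5246 0.329  0.269 ] F [ 0.4431  0.128  -8.4945] M [-0.0005  0.0306  0.0323] w 0.03179987439850078 q [-0.3556  0.4357 -0.4299  1.4976  0.1868  1.2496 -2.3556]
toolx [ 0.0245 -0.9997  0.0007] z [-0.0003 -0.0007 -1.    ]
yaw -88.5958700700306 UNITS [-0.0018 -0.0013  0.2889] [ 0.0004 -0.0009 -0.    ]
(np.float64(258.84276453428413), np.float64(152.4223380747963)) (np.float64(257.63320229523407), np.float64(128.566396813787)) (np.float64(260.2223407481017), np.float64(179.17829908196111))
```

View pics/s4c.png

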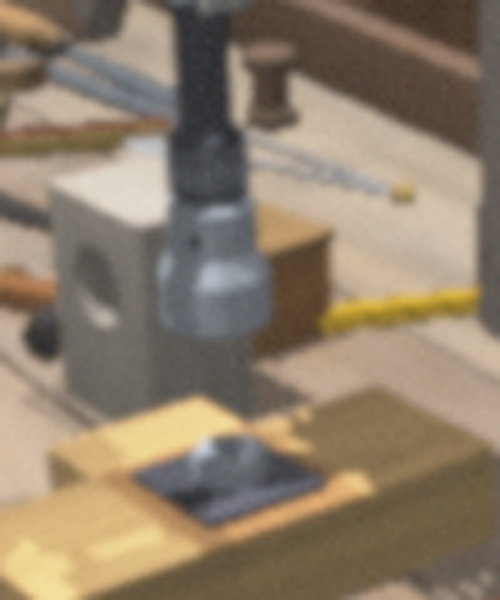

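carry_out --plan '[[[0.002, -0.003, 0.04, 0, 0, 0], [0.002, -0.003, 0.08, 0, 0, 0], [0.002, -0.003, 0.13, 0, 0, 0], [0.002, -0.003, 0.18, 0, 0, 0], [0.002, -0.003, 0.22, 0, 0, 0], [0.002, -0.003, 0.26, 0, 0, 0], [0.002, -0.003, 0.28, 0, 0, 0], [0.002, -0.003, 0.285, 0, 0, 0]]]'

```text
time_s: 18.9
position: [0.5249, 0.3287, 0.2117]
tool_rot: [0.0, 0.716, -0.698, -0.0]
ft_force: [0.3, -0.0, -7.5]
grip_width: 0.0315
```

carry_out --plan '[[[0, 0, 0.004, 0, 0, 0], [0, 0, 0.008, 0, 0, 0], [0, 0, 0.012, 0, 0, 0], [0, 0, 0.016, 0, 0, 0], [0, 0, 0.02, 0, 0, 0], [0, 0, 0.024, 0, 0, 0], [0, 0, 0.024, 0, 0, 0], [0, 0, 0.024, 0, 0, 0]]]'

```text
time_s: 19.7
position: [0.5251, 0.3288, 0.2075]
tool_rot: [0.0, 0.716, -0.698, 0.0]
ft_force: [0.6, 0.4, -8.7]
grip_width: 0.0314
```

```bash
python3 -c "
from h import *
go(.5248,.3293,.23)"
```

```text
t 19.7 p [0.5251 0.3288 0.2075] F [ 0.5716  0.3888 -8.6764] M [ 0.0605 -0.0275  0.0265] w 0.0314330819029643 q [-0.3584  0.4808 -0.4231  1.5843  0.2123  1.1224 -2.3778]
toolx [ 0.0245 -0.9997  0.0001] z [-0.     -0.0001 -1.    ]
yaw -88.5963542777083 UNITS [-0.0024  0.0015 -0.0186] [ 0.0001 -0.0001 -0.    ]
```

Down further slowly (4 mm).

carry_out --plan '[[[0, 0, 0.003, 0, 0, 0], [0, 0, 0.006, 0, 0, 0], [0, 0, 0.009, 0, 0, 0], [0, 0, 0.012, 0, 0, 0], [0, 0, 0.015, 0, 0, 0], [0, 0, 0.018, 0, 0, 0], [0, 0, 0.018, 0, 0, 0], [0, 0, 0.018, 0, 0, 0]]]'

```text
time_s: 20.5
position: [0.5252, 0.3289, 0.2041]
tool_rot: [-0.0, 0.716, -0.698, 0.0]
ft_force: [-0.0, -0.0, -4.6]
grip_width: 0.0315
```

```bash
python3 -c "
from h import *
st()"
```

```text
t 20.5 p [0.5252 0.3289 0.2041] F [-0.0442 -0.0223 -4.6008] M [ 0.0341 -0.0028  0.0346] w 0.03146928868072926 q [-0.3588  0.4836 -0.4226  1.5887  0.2141  1.1151 -2.3793]
toolx [ 0.0245 -0.9997 -0.0001] z [ 0.0003  0.0001 -1.    ]
```

carry_out --plan '[[[0, 0, 0.003, 0, 0, 0.04], [0, 0, 0.004, 0, 0, 0.08], [0, 0, 0.005, 0, 0, 0.12], [0, 0, 0.005, 0, 0, 0.16], [0, 0, 0.005, 0, 0, 0.2], [0, 0, 0.005, 0, 0, 0.24], [0, 0, 0.005, 0, 0, 0.28], [0, 0, 0.005, 0, 0, 0.32]]]'

```text
time_s: 21.3
position: [0.5252, 0.3289, 0.203]
tool_rot: [0.0, -0.622, 0.783, -0.0]
ft_force: [0.8, -0.3, -4.0]
grip_width: 0.0313
```

```bash
python3 -c "
from h import *
st()"
```

```text
t 21.3 p [0.5252 0.3289 0.203 ] F [ 0.7638 -0.3134 -3.9548] M [ 0.1819 -0.1095  0.0276] w 0.031317968400954625 q [-0.3977  0.4757 -0.3637  1.5936  0.1833  1.1059 -2.6071]
toolx [-0.2274 -0.9738 -0.0001] z [ 0.0002  0.0001 -1.    ]
```

carry_out --plan '[[[0, 0, 0.002, 0, 0, 0], [0, 0, 0.004, 0, 0, 0], [0, 0, 0.006, 0, 0, 0], [0, 0, 0.008, 0, 0, 0], [0, 0, 0.01, 0, 0, 0], [0, 0, 0.01, 0, 0, 0], [0, 0, 0.01, 0, 0, 0], [0, 0, 0.01, 0, 0, 0]]]'

```text
time_s: 22.1
position: [0.5257, 0.3294, 0.202]
tool_rot: [0.001, -0.623, 0.783, -0.0]
ft_force: [-0.3, 0.9, 5.9]
grip_width: 0.0315
```

```bash
python3 -c "
from h import *
st()"
```

```text
t 22.1 p [0.5257 0.3294 0.202 ] F [-0.2811  0.8795  5.9433] M [ 0.1984 -0.0135 -0.0179] w 0.031492257007790965 q [-0.3974  0.4767 -0.3643  1.5949  0.1845  1.102  -2.6053]
toolx [-0.2247 -0.9744 -0.0016] z [ 0.0016  0.0013 -1.    ]
```

carry_out --plan '[[[0, 0, -0.001, 0, 0, -0.06], [0, 0, -0.001, 0, 0, -0.12], [0, 0, -0.001, 0, 0, -0.18], [0, 0, -0.001, 0, 0, -0.24], [0, 0, -0.001, 0, 0, -0.3], [0, 0, -0.001, 0, 0, -0.36], [0, 0, -0.001, 0, 0, -0.42], [0, 0, -0.001, 0, 0, -0.48]]]'

```text
time_s: 22.9
position: [0.5255, 0.3296, 0.202]
tool_rot: [-0.001, 0.759, -0.651, -0.0]
ft_force: [-0.5, 1.5, 4.7]
grip_width: 0.032
```

```bash
python3 -c "
from h import *
st()"
```

```text
t 22.9 p [0.5255 0.3296 0.202 ] F [-0.4502  1.5464  4.6567] M [ 0.4982 -0.0356 -0.1035] w 0.031955178700471716 q [-0.3398  0.4904 -0.4523  1.5895  0.2312  1.1131 -2.2666]
toolx [ 0.1516 -0.9884 -0.0014] z [ 0.0014  0.0016 -1.    ]
```

carry_out --plan '[[[0, 0, 0, 0, 0, -0.06], [0, 0, 0, 0, 0, -0.12], [0, 0, 0, 0, 0, -0.18], [0, 0, 0, 0, 0, -0.24], [0, 0, 0, 0, 0, -0.3], [0, 0, 0, 0, 0, -0.36], [0, 0, 0, 0, 0, -0.42], [0, 0, 0, 0, 0, -0.48]]]'

```text
time_s: 23.7
position: [0.5245, 0.3283, 0.1998]
tool_rot: [0.001, 0.867, -0.498, -0.001]
ft_force: [1.4, 1.1, -7.8]
grip_width: 0.0318
```

```bash
python3 -c "
from h import *
st()"
```

```text
t 23.7 p [0.5245 0.3283 0.1998] F [ 1.3653  1.1479 -7.7698] M [ 0.5949 -0.256  -0.0304] w 0.031829176676480046 q [-0.2834  0.5086 -0.5395  1.5872  0.2802  1.1262 -1.9306]
toolx [ 0.5049 -0.8632  0.0001] z [-0.0019 -0.0012 -1.    ]
```

carry_out --plan '[[[0, 0, 0.004, 0, 0, 0], [0, 0, 0.008, 0, 0, 0], [0, 0, 0.012, 0, 0, 0], [0, 0, 0.016, 0, 0, 0], [0, 0, 0.02, 0, 0, 0], [0, 0, 0.024, 0, 0, 0], [0, 0, 0.024, 0, 0, 0], [0, 0, 0.024, 0, 0, 0]]]'

```text
time_s: 24.5
position: [0.5251, 0.3287, 0.1962]
tool_rot: [0.0, 0.867, -0.498, 0.0]
ft_force: [-0.3, -0.0, -7.9]
grip_width: 0.0319
```

```bash
python3 -c "
from h import *
st()"
```

```text
t 24.5 p [0.5251 0.3287 0.1962] F [-0.3058 -0.0206 -7.9175] M [ 0.0035  0.0875 -0.0216] w 0.031881297306137195 q [-0.2846  0.5115 -0.5381  1.5918  0.2829  1.1172 -1.9349]
toolx [ 0.503  -0.8643  0.0002] z [-0.0001 -0.0003 -1.    ]
```

carry_out --plan '[[[0, 0, 0.004, 0, 0, 0], [0, 0, 0.008, 0, 0, 0], [0, 0, 0.012, 0, 0, 0], [0, 0, 0.016, 0, 0, 0], [0, 0, 0.02, 0, 0, 0], [0, 0, 0.024, 0, 0, 0], [0, 0, 0.026, 0, 0, 0], [0, 0, 0.026, 0, 0, 0]]]'

```text
time_s: 25.3
position: [0.5254, 0.3293, 0.1915]
tool_rot: [-0.001, 0.867, -0.498, 0.0]
ft_force: [-0.4, 1.6, -4.3]
grip_width: 0.0318
```

```bash
python3 -c "
from h import *
st()"
```

```text
t 25.3 p [0.5254 0.3293 0.1915] F [-0.4114  1.628  -4.3182] M [ 0.7247 -0.2176  0.0511] w 0.03180079559686488 q [-0.2856  0.5157 -0.537   1.5975  0.286   1.1064 -1.9376]
toolx [ 0.5032 -0.8642 -0.0004] z [ 0.0008  0.0009 -1.    ]
```

Contact with the washer; press lightly to bring everything home.

carry_out --plan '[[[0, 0, 0.002, 0, 0, 0], [0, 0, 0.004, 0, 0, 0], [0, 0, 0.006, 0, 0, 0], [0, 0, 0.008, 0, 0, 0], [0, 0, 0.009, 0, 0, 0], [0, 0, 0.01, 0, 0, 0], [0, 0, 0.01, 0, 0, 0], [0, 0, 0.01, 0, 0, 0]]]'

```text
time_s: 26.1
position: [0.5256, 0.3297, 0.1907]
tool_rot: [-0.001, 0.867, -0.498, 0.0]
ft_force: [-0.8, 1.5, 7.5]
grip_width: 0.0315
```

```bash
python3 -c "
from h import *
st()"
```

```text
t 26.1 p [0.5256 0.3297 0.1907] F [-0.8432  1.5438  7.4953] M [ 0.6921  0.2132 -0.0299] w 0.031463891514195194 q [-0.2858  0.5163 -0.537   1.5988  0.287   1.1034 -1.9387]
toolx [ 0.5031 -0.8642 -0.0004] z [ 0.002   0.0016 -1.    ]
```

carry_out --plan '[[[0, 0, 0.004, 0, 0, 0], [0, 0, 0.004, 0, 0, 0], [0, 0, 0.004, 0, 0, 0], [0, 0, 0, 0, 0, 0], [0, 0, -0.004, 0, 0, 0], [0, 0, -0.006, 0, 0, 0], [0, 0, -0.006, 0, 0, 0], [0, 0, -0.006, 0, 0, 0]]]'

```text
time_s: 26.9
position: [0.5255, 0.3295, 0.1907]
tool_rot: [-0.001, 0.867, -0.498, 0.0]
ft_force: [1.4, 4.7, 3.9]
grip_width: 0.0317
```

carry_out --plan '[[[0, 0, 0, 0, 0, 0], [0, 0, 0, 0, 0, 0], [0, 0, 0, 0, 0, 0], [0, 0, 0, 0, 0, 0], [0, 0, 0, 0, 0, 0], [0, 0, 0, 0, 0, 0], [0, 0, 0, 0, 0, 0], [0, 0, 0, 0, 0, 0]]]' --jaw 0

```text
time_s: 27.7
position: [0.5251, 0.3289, 0.1903]
tool_rot: [0.0, 0.867, -0.498, 0.0]
ft_force: [0.0, 0.4, -0.5]
grip_width: 0.0895
```

```bash
python3 -c "
from h import *
st()"
```

```text
t 27.7 p [0.5251 0.3289 0.1903] F [ 0.0468  0.3523 -0.5147] M [-0.0251 -0.0742  0.0005] w 0.08952630537156137 q [-0.2857  0.5167 -0.5366  1.599   0.2866  1.1053 -1.938 ]
toolx [ 0.5032 -0.8642  0.0001] z [ 0.     -0.0001 -1.    ]
```

Retreat straight up, then look.

carry_out --plan '[[[0, 0, -0.05, 0, 0, 0], [0, 0, -0.12, 0, 0, 0], [0, 0, -0.22, 0, 0, 0], [0, 0, -0.33, 0, 0, 0], [0, 0, -0.44, 0, 0, 0], [0, 0, -0.53, 0, 0, 0], [0, 0, -0.58, 0, 0, 0], [0, 0, -0.6, 0, 0, 0]]]'

```text
time_s: 28.5
position: [0.5254, 0.3293, 0.3122]
tool_rot: [-0.001, 0.867, -0.498, 0.001]
ft_force: [-0.5, -0.7, 0.4]
grip_width: 0.0916
```

```bash
python3 -c "
from h import *
save('scene','s5');crop('s5','s5c',(200,50,420,290),2.5)
st()
for z in (.055,.109,.133,.214,.238): print(z,proj('s5',[.5251,.329,z]))"
```

```text
t 28.55 p [0.5253 0.3292 0.3118] F [ 0.2879 -0.541  -0.1105] M [-0.043  -0.0452 -0.0502] w 0.09147742717120878 q [-0.2777  0.4325 -0.5558  1.4206  0.229   1.3511 -1.8852]
toolx [ 0.5031 -0.8642 -0.0001] z [ 0.0015  0.001  -1.    ]
0.055 (np.float64(260.6916727986894), np.float64(184.8241989545122))
0.109 (np.float64(259.57479131066987), np.float64(162.69201865920886))
0.133 (np.float64(259.0598094437577), np.float64(152.48711182748985))
0.214 (np.float64(257.2305771614792), np.float64(116.23895201138902))
0.238 (np.float64(256.659807597174), np.float64(104.9285533345566))
```

View pics/s5c.png

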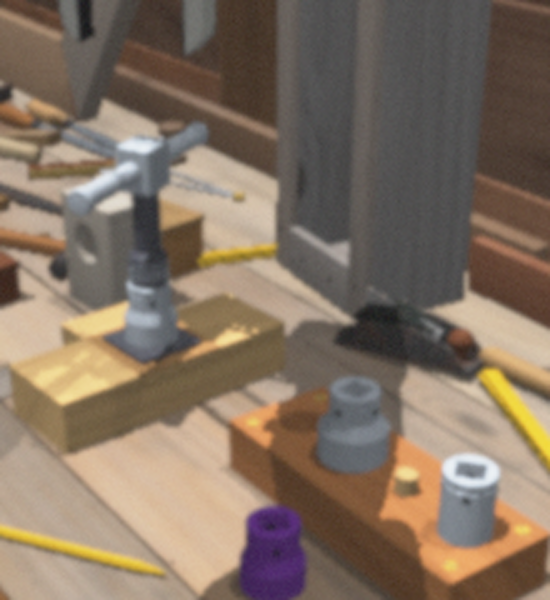

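```bash
python3 -c "
from rig import arm
print(arm.hand_in())"
```

```text
the job is handed in; nothing more can be done
None
```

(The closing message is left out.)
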